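Tighten the bit and hand over the screwdriver handle first

ROBOT

A 7-joint arm with a two-finger parallel gripper is mounted at the origin on the work surface. World frame = base frame: x ahead of the robot, y to its left, z up, the work surface at z = 0. Lengths are in m, angles in rad, forces in N, time in s.
With the tool pointing down it reaches from about 0.375 to 0.925 m from the base axis. Payload 3.1 kg.
Tool frame: the origin (TCP) lies at the very end of the fingers, on their centre line; the grasp point (between the pads) lies 19 mm behind it; z points along the fingers, y is the line along which they close (so a half turn about z gives the same grasp; the last joint's range is limited). The gripper opens to 85 mm and grips with 20 to 120 N. Pads are 22 mm wide; open, the fingers measure 114 mm over their backs; the gripper's body (76 mm by 85 mm) begins 54 mm behind the grasp point. The pads swing forward as they close: fully open they stand 13 mm farther back than shut.
Start: joints at [1.082, 0.383, 0.044, 1.598, -0.018, 1.161, -0.05], TCP at [0.248, -0.601, 0.231] pointing down, gripper open.
Joint ranges: [-2.61, 2.61], [-0.41, 2.15], [-1.48, 1.57], [0, 2.5], [-1.57, 4.71], [0.05, 1.97], [-2.85, 2.85]. Speed limits (rad/s): [2.79, 2.79, 3.14, 3.14, 3.14, 3.14, 3.14].

INTERFACE

Orientations are given as [roll, pitch, yaw] about the fixed x, y, z axes, in that order (R = Rz(yaw) Ry(pitch) Rx(roll)).
In Python, from plant import arm gives the robot as it stands. Calls block until the motion is done:
- arm.reach(position, orientation): joint-space move of the TCP to a pose.
- arm.move_straight(position, attitude=None, velocity=0.15): straight line of the TCP; attitude=None keeps the orientation; velocity is the mean speed in m/s.
- arm.goto_joints(angles): joint-space move.
- arm.command_gripper(opening, force=None): finger opening in m; force is the grip in N (None keeps the last); returns when the fingers have stopped.
- arm.pause(seconds).
- arm.ik(position, orientation): joint angles nearest the present ones, or None.
- arm.get_state(): the state.
- arm.snapshot(name): name is "scene" or "top" or "wrist"; returns a dict with "img" (480x640x3 uint8, red, green, blue), "fovy" (degrees; the focal length in pixels is half the picture's height over the tangent of half this angle, whatever the lens; pixels are square), "cx", "cy" (the principal point, pixels), "dist_coeffs" ([k1, k2, p1, p2, k3] as OpenCV has them; the pictures are not rectified), "cam_to_world" (4x4, takes a point from camera to world coordinates); the wrist camera has in their place "tool_from_camera" (4x4, takes a point from camera to tool coordinates, whose origin is the TCP and whose axes are the flange's). Camera axes: x right, y down, z forward; pixel columns grow to the right and rows downward; lengths in m; the calibration is good to about 2 mm. A picture is of the moment at which its call begins: read the wrist's pose just before it. There is no depth.
A pose or a line that the arm cannot do raises arm.MotionError and nothing moves.
- arm.finish_job(): hands the job in; it is judged then, once.
The state is a dict: "time": time; "joint_positions": joint angles; "qd": joint speeds; "joint_torque": joint torques, N m; "tcp_pos": TCP position; "tcp_rot": TCP orientation; "contact_force": force on the tool from outside, world axes, zero at the start; "torque": the same for the moment, N m; "gripper_width": finger opening in m; "grip_force": force on a finger pad.
Only numpy, scipy, OpenCV 4.12 (cv2) and the standard library are available. Lean on these libraries where they do the work, as an engineer would, in place of code of your own. Each camera call takes 0.05 s, during which the arm holds its last target. There are 200 camera calls.

TASK

A cordless stick screwdriver stands nose up in its charging cradle with a bit sitting loose in its chuck: turn the knurled chuck sleeve clockwise, seen from above, until the three jaws grip the bit firmly. Then draw the screwdriver up out of the cradle and, holding it by the chuck, offer it handle first to the person across the table who is putting the wooden frame together: tip it over by about 45 degrees so that the handle points away from the robot, its butt end over the middle of the frame and about 15 cm above the table, the chuck on the robot's side. Finish while still holding it there, steady and carried by nothing else, the bit still tight in the chuck and everything else on the table left where it was.

Things in the scene. Friction and masses are not known exactly. Their poses are not given: they have to be found in the camera images.
- driver: cordless stick screwdriver, 198 mm long with bit, about 0.44 kg, mass centre near 100 mm. It starts nose up in the cradle. Origin: centre of the flat butt (low end); z runs along its axis from butt to nose. To 56 mm a square black boot, 38 mm wide, whose flats stop it turning in the cradle; to 136 mm a round grey barrel, 36 to 41 mm thick; to 146 mm a neck 29 mm thick; then the chuck
- sleeve_mid (a point): middle of the knurled black chuck sleeve, on the driver's axis, 163 mm from the butt; axes as driver. The sleeve is round, 36 mm in diameter, 34 mm long (17 mm to either side). Below it the 29 mm neck, 10 mm long; above it the steel nose, 8 mm long, narrowing from 30 to 22 mm, and the bit, whose tip stands 35 mm above this point: it must fit between the fingers, short of the palm
- chuck_sleeve (a joint): angle of the sleeve on the driver, rad; grows when turned clockwise seen from the nose (from above, as it stands). 0 = jaws wide open; each radian moves every jaw in by 1.7 mm. The jaws meet the bit near 1.29, resistance then rises; from about 1.5 the bit is gripped firmly; stop at 2.0, let go it springs back to about 1.6. Starts at 0.2 to 0.8 and otherwise stays as left (drag 0.1 N m)
- bit: steel hexagon screwdriver bit, 38 mm long, 7 mm thick, standing upright and loose in the chuck between the three jaws, its top 11 mm showing above the nose. Origin: centre of its lower end, 160 mm from the driver's butt; z along the bit, upward.
- jaw_a: one of the three steel chuck jaws around the bit; all three are moved together by the sleeve (origin on the driver's axis at the butt)
- jaw_b: second chuck jaw, as jaw_a
- jaw_c: third chuck jaw, as jaw_a
- cradle: fixed charging cradle, grey block 130 mm (x) by 90 mm (y) by 56 mm high on a black foot 142 by 102 mm. Origin: centre of its underside. Its square socket, 39.6 mm wide and 44 mm deep (floor 12 mm above the table), is centred at x = +15 mm, y = 0 in its frame; four spare bits stand along its front edge, up to 74 mm high.
- stretcher: fixed, small wooden canvas stretcher frame lying flat, 165 mm (x, towards the far side) by 400 mm (y), 18 mm thick, at the far side of the table in front of the person; origin: centre of its underside, x points away from the robot
- tub: bystander: clear plastic tub of paint tubes, 150 x 110 x 65 mm; origin under its centre
- tape: bystander: roll of paper tape lying flat, 90 mm across, 36 mm high; origin under its centre
- bit_case: bystander: small flat case, 80 x 50 x 25 mm; origin under its centre
- paint_bottle: bystander: white paint bottle, 60 mm thick, 165 mm high; origin under its centre
- paint_cup: bystander: white cup, 72 mm across, 75 mm high; origin under its centre
- glue_stick: bystander: glue stick standing upright, 30 mm thick, 98 mm high; origin under its centre
- brush_jar: bystander: glass jar of brushes, 76 mm thick, 105 mm high, brushes up to 260 mm; origin under its centre
Things that resemble listed ones, but are neither listed nor needed, are in the scene too. What is shaped like the driver but orange or red is not meant. Leave any green look-alike of the cradle alone.

How it is judged:
On the way, in this order (a step that is already met when the one before it is completed fails the run):
1. with the driver still standing in its cradle, the sleeve is turned until all three jaws grip the bit (value of joint chuck_sleeve above 1.38 rad and contact force between bit and jaw_a above 3 N and contact force between bit and jaw_b above 3 N and contact force between bit and jaw_c above 3 N and height (world z) of driver below 0.025 m and angle between driver's own z axis and vertical below 0.15 rad), for 0.2 s.
2. the driver is drawn up clear of the cradle (height (world z) of driver above 0.065 m and contact force between driver and cradle below 0.2 N), for 0.1 s.
At the end, for the whole second after the job is handed in: Held by the fingers, still, touching nothing else; tipped 35 to 103 degrees from nose-up, butt over 10 cm up and over the frame (at most 60 mm short of its middle, 150 mm sideways), chuck over 55 mm short of it; sleeve over 1.38 rad, each jaw over 3 N on the bit, bit straight in the chuck (value of joint chuck_sleeve above 1.38 rad and contact force between bit and jaw_a above 3 N and contact force between bit and jaw_b above 3 N and contact force between bit and jaw_c above 3 N and height (world z) of driver above 0.1 m and angle between driver's own z axis and vertical between 0.61 and 1.8 rad and x of driver in the frame of stretcher above -0.06 m and x of sleeve_mid in the frame of stretcher below -0.055 m and y of driver in the frame of stretcher between -0.15 and 0.15 m and contact force between the fingers and driver above 2 N and linear speed of driver below 0.03 m/s and angular speed of driver below 0.25 rad/s and contact force between driver and cradle below 0.2 N and angle between the z axis of bit and the z axis of driver, either way round below 0.15 rad and distance between bit and sleeve_mid below 0.012 m and contact force between driver and tub below 0.2 N and contact force between driver and tape below 0.2 N and contact force between driver and bit_case below 0.2 N and contact force between driver and paint_bottle below 0.2 N and contact force between driver and paint_cup below 0.2 N and contact force between driver and glue_stick below 0.2 N and contact force between driver and brush_jar below 0.2 N); the arm keeps its last pose, push and grip.
It fails at once if another thing on the table is shifted by more than 3 cm (distance of any of tub, tape, bit_case, paint_bottle, paint_cup, glue_stick, brush_jar from where it was at the start of the episode above 0.03 m).
It fails at once if the bit comes out of the chuck (distance between bit and sleeve_mid above 0.03 m).
It also fails if it takes over 45 s, if anything falls off the work surface, if the arm or the gripper's body presses on something with over 40 N, if the wrist force passes 120 N, or if a joint passes its speed limit or range.

## Working session

There is one attempt and no reset: what is moved stays moved. The work goes in short steps, each a Python script; the robot and the scene stay as the last script left them, time stands still between calls to the robot, and variables do not carry over. Pictures are saved under pics/ and viewed, at most 10 in all, crops included, and the job is handed in when it is done.

```bash
ls; mkdir -p pics
python3 - <<'E'
from plant import arm
import cv2,numpy as np,pickle
d={}
for n in ("scene","top"):
    s=arm.snapshot(n); d[n]=s
    cv2.imwrite(f"pics/{n}0.png",s["img"][:,:,::-1])
    print(n,{k:np.round(v,4).tolist() for k,v in s.items() if k!="img"})
pickle.dump(d,open("snap0.pkl","wb"))
s=arm.get_state();print({k:np.round(v,3).tolist() for k,v in s.items()})
E
```

```text
pics
scene {'fovy': 56.3499, 'cx': 320.8303, 'cy': 240.0017, 'dist_coeffs': [-0.0769, 0.0, 0.0, 0.0, 0.0], 'cam_to_world': [[0.8927, 0.2968, -0.3392, 0.8546], [0.4503, -0.6189, 0.6436, -0.5996], [-0.019, -0.7272, -0.6861, 0.7866], [0.0, 0.0, 0.0, 1.0]]}
top {'fovy': 43.8133, 'cx': 315.9748, 'cy': 248.5121, 'dist_coeffs': [-0.195, 0.0, 0.0, 0.0, 0.0], 'cam_to_world': [[0.013, -0.9803, 0.197, 0.2325], [-0.9999, -0.0124, 0.0046, 0.019], [-0.0021, -0.197, -0.9804, 1.5208], [0.0, 0.0, 0.0, 1.0]]}
{'time': 0.1, 'joint_positions': [1.082, 0.384, 0.044, 1.599, -0.018, 1.161, -0.05], 'qd': [0.001, -0.002, 0.002, -0.002, -0.001, -0.0, -0.002], 'joint_torque': [0.003, -43.473, 1.029, -25.045, 0.011, 0.005, 0.0], 'tcp_pos': [0.247, -0.6, 0.23], 'tcp_rot': [-3.139, 0.0, 0.391], 'contact_force': [-0.364, -0.334, -0.317], 'torque': [-0.016, -0.014, -0.012], 'grip_force': 0.0, 'gripper_width': 0.086}
```

View pics/scene0.png

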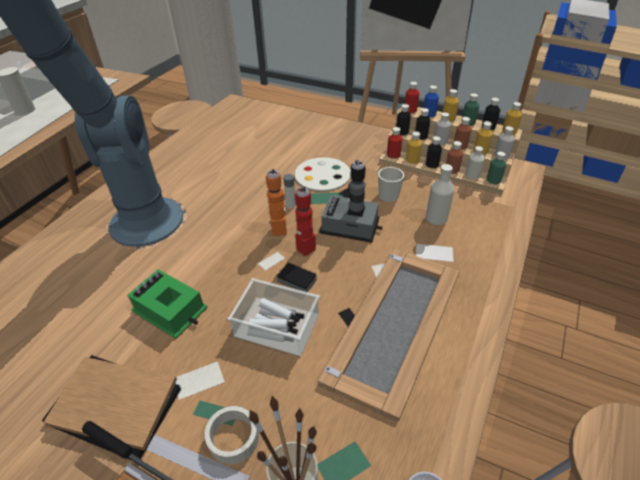

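View pics/top0.png

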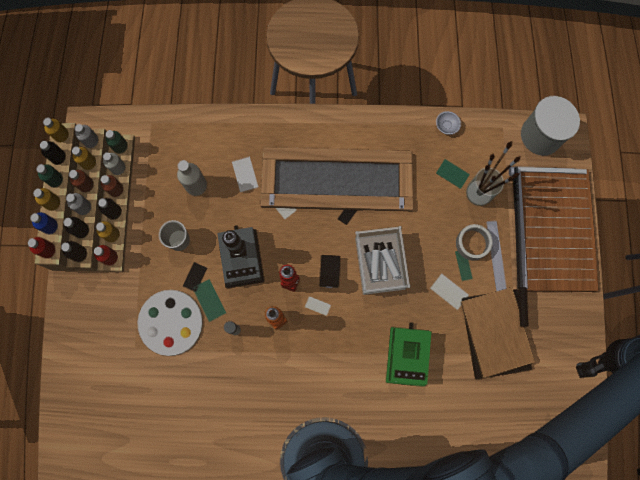

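Scene view: the grey/black driver stands in the grey cradle at about (357,190). The orange one is at (276,205) and the red one at (304,220), and there is a green cradle at (167,302). In the top view the candidates are black (233,240), red (288,277), orange (275,317), and the green cradle (408,355). The black/grey one at (233,240) in the grey cradle fits the description, and I'll confirm it in a crop.

```bash
cat > h.py <<'E'
import numpy as np,cv2,pickle
def ray(s,px):
    f=240/np.tan(np.radians(s["fovy"])/2);K=np.array([[f,0,s["cx"]],[0,f,s["cy"]],[0,0,1]])
    u=cv2.undistortPoints(np.array([[px]],float),K,np.array(s["dist_coeffs"]))[0,0]
    T=np.array(s["cam_to_world"]);d=T[:3,:3]@[u[0],u[1],1];return T[:3,3],d/np.linalg.norm(d)
def plane(s,px,z):
    o,d=ray(s,px);return o+d*(z-o[2])/d[2]
def tri(a,pa,b,pb):
    o1,d1=ray(a,pa);o2,d2=ray(b,pb)
    t=np.linalg.lstsq(np.c_[d1,-d2],o2-o1,rcond=None)[0]
    p,q=o1+t[0]*d1,o2+t[1]*d2;return (p+q)/2,np.linalg.norm(p-q)
def proj(s,P):
    f=240/np.tan(np.radians(s["fovy"])/2);K=np.array([[f,0,s["cx"]],[0,f,s["cy"]],[0,0,1]])
    T=np.linalg.inv(np.array(s["cam_to_world"]))
    return cv2.projectPoints(np.atleast_2d(P).astype(float),cv2.Rodrigues(T[:3,:3])[0],T[:3,3],K,np.array(s["dist_coeffs"]))[0][:,0]
E
python3 - <<'E'
from h import *
d=pickle.load(open("snap0.pkl","rb"))
a=d["scene"]["img"][150:250,310:390];b=d["top"]["img"][220:295,205:265]
a=cv2.resize(a,(480,600),interpolation=cv2.INTER_CUBIC);b=cv2.resize(b,None,fx=5.33,fy=5.33*1.5/1.5,interpolation=cv2.INTER_CUBIC)
c=np.zeros((600,800,3),np.uint8);c[:,:480]=a;c[:b.shape[0],480:480+b.shape[1]]=b[:,:320]
cv2.imwrite("pics/crop.png",c[:,:,::-1]);print(b.shape)
E
```

```text
(400, 320, 3)
```

View pics/crop.png

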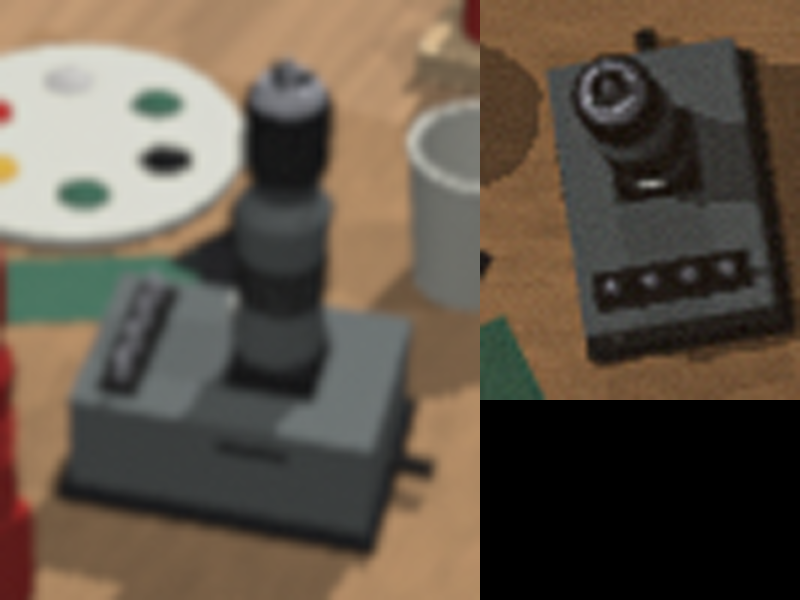

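The crop confirms it: grey/black driver in the grey cradle, nose ring at top (229.4,236.9) and scene (358.2,165.3), four spare bits on the robot's side. Next I'll measure.

Run:
```python
from h import *
from plant import arm
np.set_printoptions(precision=4,suppress=True)
d=pickle.load(open("snap0.pkl","rb"));S,T=d["scene"],d["top"]
print("nose tri",tri(S,(358.2,165.3),T,(229.4,236.9)))
print("plane",plane(S,(358.2,165.3),.2),plane(T,(229.4,236.9),.2))
# cradle top corners (top crop: far-left, far-right, near-right, near-left)
c=[plane(T,(205+(u-480)/5.33,220+v/5.33),.056) for u,v in((550,70),(735,42),(775,310),(590,340))]
print(np.array(c)); ctr=np.mean(c,0)
xa=(c[0]+c[1]-c[2]-c[3]);yaw=np.arctan2(xa[1],xa[0]);print("cradle",ctr,"yaw",yaw,"socket",ctr[:2]+.015*np.array([np.cos(yaw),np.sin(yaw)]))
# refine nose ring: bright pixels
for n,s,b in(("scene",S,(348,368,156,176)),("top",T,(220,240,227,247))):
    g=s["img"][b[2]:b[3],b[0]:b[1]].astype(int).sum(2); print(n); 
    ys,xs=np.where(g>np.percentile(g,80)); print(xs.mean()+b[0],ys.mean()+b[2])
# stretcher corners top surface z=.018
for p in((262,150),(412,151),(412,209),(261,207)): print(plane(T,p,.018))
for p in((190,165),(173,228),(288,268),(275,308)): print("other",plane(T,p,.15))
```

```text
nose tri (array([0.5244, 0.224 , 0.1922]), np.float64(0.0007307355098185047))
plane [0.529  0.2135 0.2   ] [0.5224 0.2226 0.2   ]
[[0.5634 0.274  0.056 ]
 [0.578  0.1862 0.056 ]
 [0.45   0.1631 0.056 ]
 [0.4345 0.2494 0.056 ]]
cradle [0.5065 0.2182 0.056 ] yaw 0.1833534082717147 socket [0.5212 0.2209]
scene
354.7307692307692 161.83333333333334
top
226.6875 232.4375
[0.8015 0.174  0.018 ]
[ 0.8046 -0.2281  0.018 ]
[ 0.6431 -0.2239  0.018 ]
[0.6433 0.1711 0.018 ]
other [0.7122 0.336  0.15  ]
other [0.5536 0.3676 0.15  ]
other [0.4608 0.09   0.15  ]
other [0.367 0.118 0.15 ]
```

```bash
cat >> h.py <<'E'
from scipy.spatial.transform import Rotation as R
def eul(M): return M.as_euler('xyz').tolist()
def down(yaw): return [np.pi,0,yaw]
def tip(deg,phi,az=0): return R.from_euler('z',az)*R.from_euler('y',-deg,degrees=True)*R.from_euler('x',np.pi)*R.from_euler('z',-phi)
E
python3 - <<'E'
from h import *
from plant import arm
np.set_printoptions(precision=2,suppress=True,linewidth=150)
for z in (.152,.40):
  for y in np.arange(-3,3.2,.5):
    q=arm.ik([.522,.222,z],down(y)); print("down",z,round(y,2),None if q is None else np.array(q))
for deg in (45,60):
 for phi in np.arange(-3,3.2,.5):
  M=tip(deg,phi); butt=np.array([.725,-.027,.15]); tcp=butt-M.apply([0,0,1])*(.163-.022)
  q=arm.ik(tcp,eul(M)); print("tip",deg,round(phi,2),tcp,None if q is None else np.array(q))
E
```

```text
down 0.152 -3.0 [ 0.35  0.53 -1.04  1.83  0.52  1.08  0.84]
down 0.152 -2.5 [ 0.47  0.67 -1.24  1.83  0.69  1.17  1.21]
down 0.152 -2.0 [ 0.47  0.67 -1.24  1.83  0.69  1.17  1.71]
down 0.152 -1.5 [ 0.47  0.67 -1.24  1.83  0.69  1.17  2.21]
down 0.152 -1.0 [-1.37  0.58  1.16  1.91 -0.61  1.06 -2.52]
down 0.152 -0.5 [ 0.19  0.44 -0.81  1.84  0.36  1.02 -2.83]
down 0.152 0.0 [ 0.18  0.43 -0.79  1.84  0.35  1.02 -2.33]
down 0.152 0.5 [ 0.27  0.48 -0.92  1.84  0.43  1.04 -1.89]
down 0.152 1.0 [ 0.3   0.49 -0.95  1.84  0.46  1.05 -1.4 ]
down 0.152 1.5 [ 0.34  0.52 -1.01  1.83  0.5   1.07 -0.93]
down 0.152 2.0 [ 0.35  0.53 -1.02  1.83  0.51  1.07 -0.44]
down 0.152 2.5 [ 0.35  0.53 -1.03  1.83  0.52  1.08  0.05]
down 0.152 3.0 [ 0.35  0.53 -1.04  1.83  0.52  1.08  0.55]
down 0.4 -3.0 [ 0.45  0.29 -1.13  1.53  0.27  1.49  1.03]
down 0.4 -2.5 [ 0.52  0.34 -1.24  1.53  0.32  1.5   1.49]
down 0.4 -2.0 [ 0.52  0.34 -1.24  1.53  0.32  1.5   1.99]
down 0.4 -1.5 [ 0.52  0.34 -1.24  1.53  0.32  1.5   2.49]
down 0.4 -1.0 [-1.58  0.34  1.4   1.61 -0.34  1.48 -2.72]
down 0.4 -0.5 [ 0.41  0.27 -1.06  1.5
[... 1642 characters left out ...]
2.42  2.83  0.43  0.49]
tip 60 -1.0 [ 0.6  -0.03  0.22] [ 1.14  0.19 -1.2   2.42  2.83  0.43  0.99]
tip 60 -0.5 [ 0.6  -0.03  0.22] [ 1.14  0.19 -1.2   2.42  2.83  0.43  1.49]
tip 60 0.0 [ 0.6  -0.03  0.22] [ 1.14  0.19 -1.2   2.42  2.83  0.43  1.99]
tip 60 0.5 [ 0.6  -0.03  0.22] [ 1.14  0.19 -1.2   2.42  2.83  0.43  2.49]
tip 60 1.0 [ 0.6  -0.03  0.22] [ 0.78  0.1  -0.82  2.43  2.96  0.42  2.78]
tip 60 1.5 [ 0.6  -0.03  0.22] [ 1.25  0.25 -1.32  2.42  2.73  0.45 -2.66]
tip 60 2.0 [ 0.6  -0.03  0.22] [ 1.14  0.19 -1.2   2.42  2.83  0.43 -2.29]
tip 60 2.5 [ 0.6  -0.03  0.22] [ 1.14  0.19 -1.2   2.42  2.83  0.43 -1.79]
tip 60 3.0 [ 0.6  -0.03  0.22] [ 1.14  0.19 -1.2   2.42  2.83  0.43 -1.29]
```

Run:
```python
from h import *
from plant import arm
np.set_printoptions(precision=3,suppress=True,linewidth=150)
p=arm.get_state()["tcp_pos"]
arm.move_straight([p[0],p[1],.42],velocity=.3)
arm.goto_joints([-.4,.3,0,1.5,0,1.34,-.3])
q=arm.ik([.522,.222,.36],down(2.4));print(q)
arm.goto_joints(q); arm.pause(.3)
st=arm.get_state();s=arm.snapshot("wrist")
T=np.eye(4);T[:3,:3]=R.from_euler('xyz',st["tcp_rot"]).as_matrix();T[:3,3]=st["tcp_pos"]
s["cam_to_world"]=T@np.array(s["tool_from_camera"])
print(st["time"],st["tcp_pos"],st["tcp_rot"],np.array(st["joint_positions"]));print(s["cam_to_world"],s["fovy"])
print(arm.ik([.522,.222,.152],down(2.4)),arm.ik([.522,.222,.152],down(.4)))
pickle.dump(s,open("w1.pkl","wb"));cv2.imwrite("pics/w1.png",s["img"][:,:,::-1])
pr=proj(s,[[.522,.222,z] for z in(.2,.21)]);print(pr)
```

```text
[-0.366  0.147 -0.122  1.628  0.018  1.367  0.339]
4.95 [0.522 0.222 0.359] [-3.141 -0.     2.398] [-0.366  0.149 -0.121  1.628  0.018  1.367  0.338]
[[ 0.677  0.702  0.223  0.463]
 [ 0.736 -0.645 -0.205  0.274]
 [-0.     0.303 -0.953  0.502]
 [ 0.     0.     0.     1.   ]] 63.46398702648589
[-0.371  0.319 -0.122  1.866  0.047  0.959  0.316] [-0.517  0.314  0.049  1.873 -0.019  0.955 -1.63 ]
[[318.951 215.77 ]
 [319.017 218.984]]
```

View pics/w1.png

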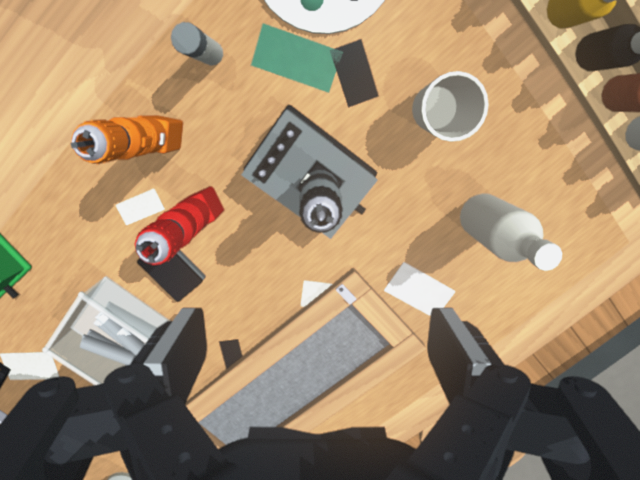

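The nose ring centre is at (320,215), against a prediction of (319,216), so the position is confirmed. I'll descend, grip and start twisting.

Run:
```python
from h import *
from plant import arm
np.set_printoptions(precision=2,suppress=True,linewidth=150)
def show(t=""):
    s=arm.get_state();print(t,round(s["time"],2),"q7 %.3f w %.4f grip %.1f tq7 %.2f"%(s["joint_positions"][6],s["gripper_width"],s["grip_force"],s["joint_torque"][6]),"F",np.array(s["contact_force"]),"M",np.array(s["torque"]),"p",np.round(s["tcp_pos"],4))
    return s
show()
arm.move_straight([.522,.222,.153],velocity=.12); show("low")
arm.command_gripper(.036,30); show("g30")
arm.command_gripper(.0,90); s=show("g90")
q=np.array(s["joint_positions"]);q0=q.copy()
for i in range(7):
    q[6]=q0[6]-.1*(i+1); arm.goto_joints(q); s=show()
```

```text
5.0 q7 0.338 w 0.0850 grip 0.0 tq7 -0.00 F [-0.3  -0.46 -0.97] M [-0.01  0.05  0.03] p [0.52 0.22 0.36]
low 6.88 q7 0.316 w 0.0854 grip 0.0 tq7 -0.00 F [0.72 0.39 0.05] M [-0.01 -0.01  0.01] p [0.52 0.22 0.15]
g30 7.41 q7 0.316 w 0.0361 grip 3.8 tq7 0.00 F [1.08 1.62 0.03] M [ 0.15 -0.08 -0.03] p [0.52 0.22 0.15]
g90 7.62 q7 0.316 w 0.0344 grip 89.1 tq7 0.00 F [1.1  0.11 1.66] M [ 0.29 -0.26  0.02] p [0.52 0.22 0.15]
 7.88 q7 0.218 w 0.0343 grip 89.5 tq7 -0.07 F [0.44 0.89 0.38] M [ 0.3  -0.19  0.02] p [0.52 0.22 0.15]
 8.12 q7 0.120 w 0.0342 grip 89.6 tq7 -0.06 F [0.45 1.06 0.32] M [ 0.43 -0.24 -0.01] p [0.52 0.22 0.15]
 8.38 q7 0.020 w 0.0345 grip 89.6 tq7 -0.06 F [0.23 2.35 0.08] M [ 0.39 -0.22  0.02] p [0.52 0.22 0.15]
 8.62 q7 -0.080 w 0.0343 grip 89.5 tq7 -0.05 F [0.98 1.06 1.07] M [ 0.54 -0.23 -0.01] p [0.52 0.22 0.15]
 8.88 q7 -0.179 w 0.0343 grip 89.5 tq7 -0.05 F [0.93 1.19 0.91] M [ 0.57 -0.19  0.05] p [0.52 0.22 0.15]
 9.12 q7 -0.279 w 0.0341 grip 89.6 tq7 -0.05 F [1.02 1.96 0.54] M [ 0.67 -0.2   0.04] p [0.52 0.22 0.15]
 9.38 q7 -0.379 w 0.0346 grip 89.6 tq7 -0.05 F [ 0.97  2.26 -0.14] M [ 0.72 -0.17 -0.03] p [0.52 0.22 0.15]
```

Run:
```python
from h import *
from plant import arm
np.set_printoptions(precision=2,suppress=True,linewidth=150)
s=arm.get_state();q=np.array(s["joint_positions"]);a=-.379
while a>-1.55:
    a-=.05 if a<-.4 else .1; q[6]=a; arm.goto_joints(q); s=arm.get_state()
    print(round(s["time"],2),"q7 %.3f grip %.1f tq7 %.3f"%(s["joint_positions"][6],s["grip_force"],s["joint_torque"][6]),"F",np.array(s["contact_force"]),"M",np.array(s["torque"]))
    if abs(s["joint_torque"][6])>.6 or np.linalg.norm(s["contact_force"])>25: break
```

```text
9.62 q7 -0.474 grip 89.6 tq7 -0.044 F [0.67 3.29 0.76] M [ 0.72 -0.22 -0.01]
9.88 q7 -0.526 grip 89.6 tq7 -0.010 F [ 0.23  2.01 -0.4 ] M [ 0.68 -0.32 -0.02]
10.12 q7 -0.576 grip 89.6 tq7 -0.012 F [1.6  1.99 0.65] M [ 0.72 -0.29 -0.03]
10.38 q7 -0.627 grip 89.6 tq7 -0.014 F [ 0.66  2.81 -0.32] M [ 0.78 -0.26 -0.02]
10.62 q7 -0.677 grip 89.6 tq7 -0.013 F [ 0.9   3.54 -0.58] M [ 0.83 -0.34 -0.03]
10.88 q7 -0.727 grip 89.6 tq7 -0.013 F [1.47 2.32 0.05] M [ 0.86 -0.32 -0.03]
11.12 q7 -0.777 grip 89.6 tq7 -0.013 F [1.63 2.4  0.59] M [ 0.87 -0.35 -0.05]
11.38 q7 -0.827 grip 89.5 tq7 -0.013 F [ 1.73  2.94 -1.15] M [ 0.98 -0.42 -0.07]
11.62 q7 -0.877 grip 89.5 tq7 -0.013 F [ 0.93  2.58 -0.66] M [ 0.97 -0.33 -0.01]
11.88 q7 -0.927 grip 89.5 tq7 -0.012 F [ 0.49  2.83 -0.09] M [ 0.99 -0.44 -0.04]
12.12 q7 -0.977 grip 89.4 tq7 -0.011 F [ 1.06  2.83 -0.46] M [ 1.08 -0.43  0.03]
12.38 q7 -1.027 grip 89.4 tq7 -0.011 F [ 1.95  2.87 -0.55] M [ 1.06 -0.46 -0.07]
12.62 q7 -1.077 grip 89.4 tq7 -0.010 F [ 1.23  2.41 -0.61] M [ 1.15 -0.44  0.  ]
12.88 q7 -1.127 grip 89.4 tq7 -0.004 F [0.82 3.21 0.43] M [ 1.18 -0.42 -0.04]
13.12 q7 -1.177 grip 89.4 tq7 0.006 F [ 1.18  3.14 -0.47] M [ 1.18 -0.42 -0.04]
13.38 q7 -1.227 grip 89.4 tq7 -0.001 F [ 1.04  4.42 -0.33] M [ 1.15 -0.45  0.02]
13.62 q7 -1.277 grip 89.4 tq7 -0.007 F [ 2.23  3.78 -0.36] M [ 1.26 -0.42  0.  ]
13.88 q7 -1.327 grip 89.4 tq7 -0.013 F [ 1.97  3.47 -1.63] M [ 1.35 -0.55  0.06]
14.12 q7 -1.377 grip 89.4 tq7 -0.022 F [ 1.83  3.43 -1.92] M [ 1.38 -0.58  0.01]
14.38 q7 -1.425 grip 89.7 tq7 -0.797 F [ 3.93  4.16 -2.76] M [ 1.62 -0.71  0.78]
```

Run:
```python
from h import *
from plant import arm
st=arm.get_state();print(st["time"],np.round(st["tcp_pos"],4),np.round(st["tcp_rot"],3),np.round(st["torque"],2))
a=arm.snapshot("scene")["img"][140:250,305:393];b=arm.snapshot("wrist")["img"]
a=cv2.resize(a,(400,500),interpolation=cv2.INTER_CUBIC);b=cv2.resize(b[20:380,170:490],(400,450))
c=np.zeros((500,800,3),np.uint8);c[:,:400]=a;c[:450,400:]=b
cv2.imwrite("pics/c2.png",c[:,:,::-1])
```

```text
14.375 [0.5231 0.2237 0.1537] [ 3.141 -0.004  0.661] [ 1.62 -0.71  0.78]
```

View pics/c2.png

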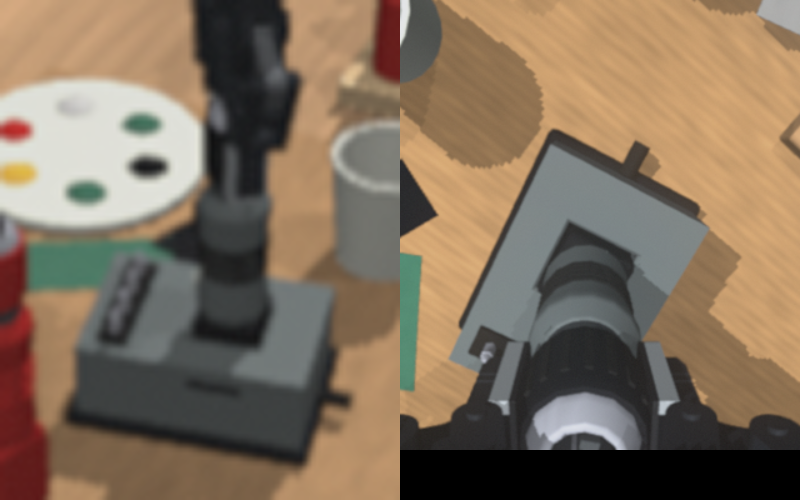

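The driver still stands square in the socket, with the fingers on the sleeve. The torque jumped suddenly, so I'll check whether this is the hard stop.

Run:
```python
from h import *
from plant import arm
np.set_printoptions(precision=2,suppress=True,linewidth=150)
q=np.array(arm.get_state()["joint_positions"])
def step(a):
    q[6]=a; arm.goto_joints(q); s=arm.get_state()
    print(round(s["time"],2),"cmd %.3f q7 %.3f grip %.1f tq7 %.3f"%(a,s["joint_positions"][6],s["grip_force"],s["joint_torque"][6]),"F",np.array(s["contact_force"]),"M",np.array(s["torque"]))
for a in(-1.455,-1.485,-1.42,-1.36,-1.30,-1.2,-1.1,-1.2): step(a)
```

```text
14.72 cmd -1.455 q7 -1.454 grip 90.3 tq7 -0.034 F [0.44 1.44 1.39] M [ 0.57 -0.25 -0.01]
14.97 cmd -1.485 q7 -1.483 grip 90.3 tq7 -0.775 F [1.65 1.27 2.92] M [ 0.25 -0.28  0.77]
15.22 cmd -1.420 q7 -1.422 grip 90.4 tq7 0.030 F [1.19 0.39 2.28] M [ 0.16 -0.18  0.04]
15.47 cmd -1.360 q7 -1.362 grip 90.4 tq7 0.014 F [ 0.23 -0.14  2.93] M [ 0.07 -0.12 -0.  ]
15.72 cmd -1.300 q7 -1.302 grip 90.5 tq7 0.006 F [1.12 0.42 4.07] M [-0.08 -0.08  0.03]
15.97 cmd -1.200 q7 -1.204 grip 90.5 tq7 0.033 F [ 1.06 -0.64  4.3 ] M [-0.22 -0.24  0.01]
16.23 cmd -1.100 q7 -1.104 grip 90.5 tq7 0.023 F [ 0.91 -0.02  4.05] M [-0.34 -0.27  0.03]
16.48 cmd -1.200 q7 -1.200 grip 90.5 tq7 -0.096 F [ 1.76 -2.29  3.5 ] M [-0.48 -0.43 -0.03]
```

Run:
```python
from h import *
from plant import arm
np.set_printoptions(precision=2,suppress=True,linewidth=150)
q=np.array(arm.get_state()["joint_positions"])
def show(t):
    s=arm.get_state()
    print(t,round(s["time"],2),"q7 %.3f w %.4f grip %.1f tq7 %.3f"%(s["joint_positions"][6],s["gripper_width"],s["grip_force"],s["joint_torque"][6]),"F",np.array(s["contact_force"]),"M",np.array(s["torque"]))
    return s
show("paused")
arm.command_gripper(.055); show("open")
q[6]=-.5; arm.goto_joints(q); arm.command_gripper(0,110); show("regrip")
for a in(-.6,-.7,-.75,-.8,-.85,-.9,-.95,-1.0,-1.05,-1.1):
    q[6]=a; arm.goto_joints(q); arm.pause(.1); s=show("")
    if abs(s["joint_torque"][6])>.5: arm.pause(.1); s=show("again"); break
```

```text
paused 16.48 q7 -1.200 w 0.0342 grip 90.5 tq7 -0.096 F [ 1.76 -2.29  3.5 ] M [-0.48 -0.43 -0.03]
open 16.81 q7 -1.200 w 0.0546 grip 0.0 tq7 0.001 F [1.05 0.03 0.25] M [0.02 0.02 0.01]
regrip 17.83 q7 -0.500 w 0.0340 grip 109.1 tq7 0.002 F [1.08 0.39 0.84] M [-0.01 -0.04 -0.03]
 18.18 q7 -0.598 w 0.0339 grip 109.2 tq7 0.024 F [-0.08 -0.22  2.22] M [-0.1  -0.06 -0.01]
 18.53 q7 -0.698 w 0.0343 grip 109.2 tq7 0.024 F [ 0.44 -0.62  3.51] M [-0.09 -0.08  0.03]
 18.88 q7 -0.749 w 0.0341 grip 109.3 tq7 0.014 F [-0.02 -0.61  3.94] M [-0.17 -0.07 -0.  ]
 19.23 q7 -0.797 w 0.0342 grip 109.6 tq7 -1.401 F [ 1.71 -1.98  5.45] M [-0.33 -0.14  1.39]
again 19.33 q7 -0.797 w 0.0340 grip 109.6 tq7 -1.452 F [ 2.61 -1.66  5.68] M [-0.34 -0.15  1.46]
```

The second grip met the stop again after about 0.28 rad, so the sleeve had sprung back to about 1.6–1.7 and is tight. I'll relax it off the stop and lift.

Run:
```python
from h import *
from plant import arm
np.set_printoptions(precision=3,suppress=True,linewidth=150)
def show(t):
    s=arm.get_state()
    print(t,round(s["time"],2),"w %.4f grip %.1f tq7 %.3f"%(s["gripper_width"],s["grip_force"],s["joint_torque"][6]),"F",np.array(s["contact_force"]),"M",np.array(s["torque"]),s["tcp_pos"],s["tcp_rot"])
    return s
q=np.array(arm.get_state()["joint_positions"]);q[6]=-.73;arm.goto_joints(q);arm.command_gripper(0,120)
s=show("relaxed");p=s["tcp_pos"]
arm.move_straight([p[0],p[1],.20],velocity=.06);show("up")
arm.move_straight([p[0],p[1],.36],velocity=.15);s=show("high")
yaw=s["tcp_rot"][2];M=tip(45,yaw);tcp=np.array([.735,-.027,.155])-M.apply([0,0,1])*.141
print(yaw,tcp,arm.ik(tcp+[0,0,.1],eul(M)),arm.ik(tcp,eul(M)))
a=arm.snapshot("scene")["img"];b=arm.snapshot("top")["img"]
c=np.hstack([a[40:340,200:600],b[60:360,120:520]]);cv2.imwrite("pics/c3.png",c[:,:,::-1])
```

```text
relaxed 19.8 w 0.0341 grip 118.6 tq7 0.007 F [ 0.444 -0.822  4.392] M [-0.098 -0.051 -0.004] [0.524 0.223 0.154] [ 3.137 -0.002  1.355]
up 20.72 w 0.0340 grip 120.2 tq7 -0.000 F [-0.187  0.132 -3.827] M [ 0.027 -0.018 -0.036] [0.523 0.223 0.199] [ 3.139 -0.001  1.357]
high 21.93 w 0.0336 grip 120.3 tq7 0.000 F [ 0.15  -0.098 -4.763] M [ 0.025  0.006 -0.028] [0.523 0.223 0.358] [ 3.139 -0.     1.357]
1.3567315255471968 [ 0.635 -0.027  0.255] [-0.209 -0.129  0.161  2.112  0.135  0.374 -0.359] [-0.152  0.002  0.117  2.223  0.184  0.134 -0.421]
```

View pics/c3.png

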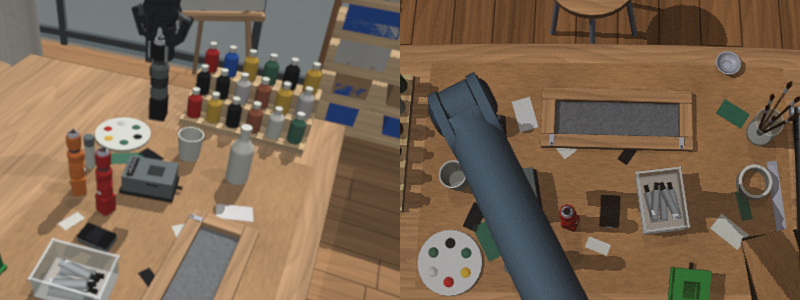

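The driver is lifted clear (weight about 4.4 N in the hand) and the cradle socket is empty. Next I'll tip it and offer it.

Run:
```python
from h import *
from plant import arm
np.set_printoptions(precision=3,suppress=True,linewidth=150)
M=tip(45,1.357);tcp=np.array([.735,-.027,.155])-M.apply([0,0,1])*.141
arm.reach((tcp+[0,0,.1]).tolist(),eul(M))
arm.move_straight(tcp.tolist(),eul(M),velocity=.08);arm.pause(.5)
s=arm.get_state();print(s["time"],s["tcp_pos"],s["tcp_rot"],eul(M),s["gripper_width"],s["grip_force"],np.array(s["contact_force"]),s["qd"])
S=arm.snapshot("scene");T=arm.snapshot("top")
z=R.from_euler('xyz',s["tcp_rot"]).apply([0,0,1]);b=np.array(s["tcp_pos"])+.141*z;sl=b-.163*z
print("expected butt",b,"sleeve",sl,proj(S,[b,sl]),proj(T,[b,sl]))
c=np.hstack([cv2.resize(S["img"][120:420,220:480],(520,600))[:, :400],cv2.resize(T["img"][100:300,240:440],(400,400))[:, :] if 0 else np.vstack([cv2.resize(T["img"][100:300,240:440],(400,400)),np.zeros((200,400,3),np.uint8)])])
cv2.imwrite("pics/c4.png",c[:,:,::-1])
```

```text
24.9833 [ 0.635 -0.027  0.255] [ 2.368 -0.151  1.418] [2.3677088199327216, -0.15059636538397014, 1.4184625842241734] 0.03369851336737049 120.41513800621033 [-0.496  0.68  -4.206] [ 0.001  0.001  0.002 -0.     0.001  0.     0.001]
expected butt [ 0.735 -0.027  0.155] sleeve [ 0.62  -0.027  0.27 ] [[407.274 276.827]
 [353.194 212.908]] [[338.862 156.433]
 [340.518 187.857]]
```

View pics/c4.png

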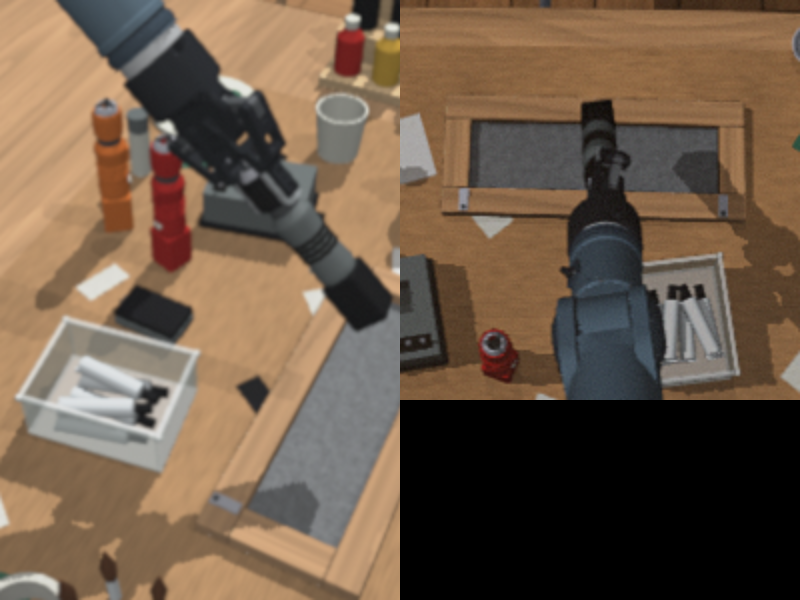

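The butt is seen at scene (402,275), against (407,277) expected. The driver is held at about 45° with its handle over the frame and touches nothing. Handing in.

```bash
python3 -c "
from plant import arm
print(arm.finish_job())"
```

```text
the job is handed in; nothing more can be done
None
```

I tightened the chuck to its stop, lifted the driver clear of the cradle and handed in at about 25 s, holding it by the chuck at 45° with its butt about 15 cm above the frame; the interface returned no verdict.

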